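# Lock the tube rack into its dock

## Task

Push the black rack of red-capped tubes fully home in its aluminium dock, against the back stop. Then lock it in: lift the yellow winged collar on the lever so that it clears the red gate blocks, push the lever over all the way towards the rack until its red latch arm lies level across the front of the rack, and let the collar drop back down so that the lever cannot return. Leave the other things on the table where they stand.

Things in the scene. Friction and masses are not known exactly. Their poses are not given: they have to be found in the camera images.
- dock: fixed dock; origin on the table under its bay's centre; x runs from its open end (towards the robot, within 0.2 rad) to the back stop, y left, z up. Aluminium deck 12 mm thick, x -110 to 105, y -210 to 80 mm. Two rails along x, inner faces y = -63 and 63 mm, 20 mm high over the deck. Back stop: face at x = 85 mm, top 57 mm over the table. The lever console stands at the right (-y).
- rack: loose black tube rack 100 (x) x 120 (y) x 50 mm, about 0.45 kg; red-capped tubes fixed in it reach 108 mm above its underside. Origin at its underside's centre. It slides on the deck between the rails (3 mm play a side). It starts pulled out towards the robot by 40 to 85 mm; home, its origin is at x = 35 mm and its front face at x = -15 mm in the dock's frame.
- gate (a point): between the tops of the two red gate blocks, in the dock at (-26, -150, 152) mm. Blocks: x = -46 to -34 and -18 to -6, y = -156 to -144, z = 118 to 152 mm in the dock's frame, one on either side of the lever's slot. They stand on the console: two white cheek plates with grey slotted top, x = -50 to -2, y = -210 to -90 mm, top 118 mm above the table.
- pivot (a point): the lever's hinge, in the dock at (-26, -150, 45) mm; its axis runs along the dock's x, so the lever swings sideways in the dock's y-z plane. Lever: steel rod 12 mm thick with a black knob 24 mm across, 167 to 190 mm from the pivot.
- lever (a joint): lever angle, rad: 0 upright, negative leaning away from the rack (dock's -y), positive towards it. Range -0.46 to 0.36; starts at -0.46 to -0.36; the stop at 0.36 is the locked place. Light friction (about 0.15 N m), stays where left. With the collar down it is blocked by the gate blocks from about -0.18 to 0.18.
- collar (a joint): lift of the yellow lockout collar along the lever, m: 0 down, 0.022 at its upper stop. A spring presses it down with 4.5 N at 0 and 7.8 N at the top. It clears the gate blocks when lifted more than about 0.013, and falls back by itself when let go beyond them.
- wing (a point): on the lever's axis at the underside of the collar's wings, 139 mm from the pivot with the collar down; z points along the lever, away from the pivot. The wings are one bar, 64 mm in the swing direction (y), 18 mm along the dock's x, 8 mm thick, free to be hooked from below. Under it the square sleeve, 20 x 20 mm, goes 44 mm down the lever.
- latch_tip (a point): far end of the red latch arm (section 10 x 12 mm, 124 mm from pivot to tip), rigid with the lever: it points to the rack, raised while the lever leans away; level, 45 mm above the table and 6 mm before the home rack's front, with the lever at 0.36. If the rack is not home the arm lands on it and the lever cannot finish.
- spare_rack: a second black tube rack, 100 x 120 x 50 mm, with purple-capped tubes (108 mm tall in all), standing on the table; bystander; origin at the centre of its underside
- glove_box: green box of gloves, 120 x 220 x 75 mm; bystander; origin at the centre of its underside
- spray: white bottle, 56 mm across, 160 mm tall; bystander; origin at the centre of its underside
- jar: amber jar with a steel cap, 72 mm across, 85 mm tall, just behind (+x of) the lever console; bystander; origin at the centre of its underside
- cup: white cup, 72 mm across, 75 mm tall, to the left (+y) of the dock; bystander; origin at the centre of its underside
- tape: paper tape roll lying flat, 76 mm across, 20 mm high; bystander; origin at the centre of its underside
- marker: white marker with a red cap, flat-sided, 15 x 14 mm and 130 mm long, lying on the table; bystander; origin at the centre of its underside
There are look-alikes about, which are no part of the job. What is shaped like the rack but blue or green is not meant.

How it is judged:
By the outcome, as a careful person would: the job done as asked, in the order asked, and still so for the second after the job is handed in, with the robot touching nothing.
It also fails if it takes over 48 s, if anything falls off the work surface, if the arm or the gripper's body presses on something with over 40 N, if the wrist force passes 120 N, or if a joint passes its speed limit or range.

## Robot

A 6-joint arm with a two-finger parallel gripper is mounted at the origin on the work surface. World frame = base frame: x ahead of the robot, y to its left, z up, the work surface at z = 0. Lengths are in m, angles in rad, forces in N, time in s.
With the tool pointing down it reaches from about 0.275 to 0.725 m from the base axis. Payload 5.6 kg.
Tool frame: the origin (TCP) lies midway between the tips of the shut fingers; the grasp point (between the pads) lies 19 mm behind it; z points along the fingers, y is the direction in which the jaws open and shut (so a half turn about z gives the same grasp; the last joint's range is limited). The gripper opens to 85 mm and grips with 20 to 120 N. Pads are 22 mm wide; open, the fingers measure 114 mm over their backs; the gripper's body (76 mm by 85 mm) begins 54 mm behind the grasp point. The pads swing forward as they close: fully open they stand 13 mm farther back than shut.
Start: joints at [1.584, 0.255, 0.108, 0, -1.424, -0.285], TCP at [0.148, 0.53, 0.231] pointing down, gripper open.
Joint ranges: [-2.95, 2.95], [-1.21, 1.97], [-1.09, 1.5], [-2.87, 1.71], [-2.94, -0.07], [-3.05, 3.05]. Speed limits (rad/s): [2.57, 2.57, 3.14, 3.14, 3.14, 3.14].

## Interface

Orientations are given as a unit quaternion [x, y, z, w].
In Python, from rig import manip, grab_frame, ticket gives the robot as it stands. The module is installed in compiled form; this text tells all that it offers. Calls block until the motion is done:
- manip.move_to(position, orientation): joint-space move of the TCP to a pose.
- manip.line_to(position, orientation=None, max_speed=0.15): straight line of the TCP; orientation=None keeps the orientation; max_speed is the mean speed in m/s.
- manip.move_joints(angles): joint-space move.
- manip.grip(opening): finger opening in m; the grip force is fixed at half the most; returns when the fingers have stopped.
- manip.sleep(seconds).
- manip.inverse_kinematics(position, orientation): joint angles nearest the present ones, or None.
- grab_frame(name): name is "side" or "top" or "wrist"; returns a dict with "color" (400x640x3 uint8, red, green, blue), "z_map" (400x640 float32, m along the optical axis (not along the pixel's ray), 0 where there is no reading), "vertical_fov" (degrees; the focal length in pixels is half the picture's height over the tangent of half this angle, whatever the lens; pixels are square), "cx", "cy" (the principal point, pixels), "extrinsics" (4x4, takes a point from camera to world coordinates); the wrist camera has in their place "T_tool_cam" (4x4, takes a point from camera to tool coordinates, whose origin is the TCP and whose axes are the flange's). Camera axes: x right, y down, z forward; pixel columns grow to the right and rows downward; lengths in m; the calibration is good to about 2 mm. A picture is of the moment at which its call begins: read the wrist's pose just before it.
A pose or a line that the arm cannot do raises manip.Unreachable and nothing moves.
- ticket.job_done(): hands the job in, once; it reports no verdict.
Readings, each from a call of its own:
- manip.current_t(): time.
- manip.current_q(): joint angles.
- manip.current_dq(): joint speeds.
- manip.current_joint_torque(): joint torques, N m.
- manip.current_ee_pos(): TCP position.
- manip.current_ee_rot(): TCP orientation.
- manip.current_ft_force(): force on the tool from outside, world axes, zero at the start.
- manip.current_wrist_torque(): the same for the moment, N m.
- manip.current_gripper_width(): finger opening in m.
Only numpy, scipy, OpenCV 4.12 (cv2) and the standard library are available. Lean on these libraries where they do the work, as an engineer would, in place of code of your own. Each camera call takes 0.05 s, during which the arm holds its last target. There are 200 camera calls.

## Working session

There is one attempt and no reset: what is moved stays moved. The work goes in short steps, each a Python script; the robot and the scene stay as the last script left them, time stands still between calls to the robot, and variables do not carry over. Pictures are saved under pics/ and viewed, about 8 in all and at most 12, crops included, and the job is handed in when it is done.

```bash
mkdir -p pics
cat > h.py <<'E'
import numpy as np, cv2, pickle
from rig import manip, grab_frame, ticket
from scipy.spatial.transform import Rotation as R
def snap(name, tag):
    f=grab_frame(name); cv2.imwrite(f'pics/{tag}.png', f['color'][:,:,::-1]); pickle.dump(f,open(f'{tag}.pkl','wb')); return f
def cloud(f,T=None):
    z=f['z_map'];h,w=z.shape;fl=h/2/np.tan(np.radians(f['vertical_fov'])/2)
    u,v=np.meshgrid(np.arange(w),np.arange(h))
    P=np.stack([(u-f['cx'])/fl*z,(v-f['cy'])/fl*z,z],-1)
    T=f['extrinsics'] if T is None else T
    P=P@T[:3,:3].T+T[:3,3]; P[z==0]=np.nan
    return P
E
python3 - <<'E'
from h import *
a=snap('top','top0');b=snap('side','side0')
for f in(a,b):print(f['vertical_fov'],f['cx'],f['cy'],f['extrinsics'].round(3).tolist())
print(manip.current_t(),manip.current_ee_rot())
E
```

```text
54.43186114204869 316.12922544868815 195.3581793090031 [[-0.028, -0.996, 0.081, 0.388], [-1.0, 0.027, -0.008, 0.033], [0.006, -0.081, -0.997, 1.317], [0.0, 0.0, 0.0, 1.0]]
52.81452188424629 315.55576739982433 199.86488037429572 [[0.999, -0.016, 0.041, 0.418], [-0.039, -0.736, 0.676, -0.935], [0.019, -0.677, -0.736, 1.155], [0.0, 0.0, 0.0, 1.0]]
0.1 [ 9.90777678e-01 -1.35495001e-01 -8.92869604e-05  8.30555611e-04]
```

View pics/top0.png

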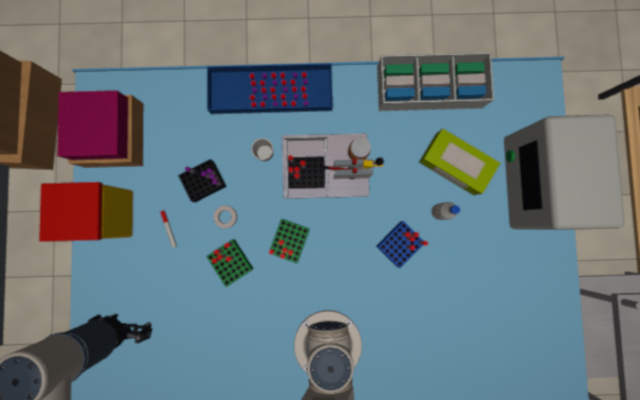

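View pics/side0.png

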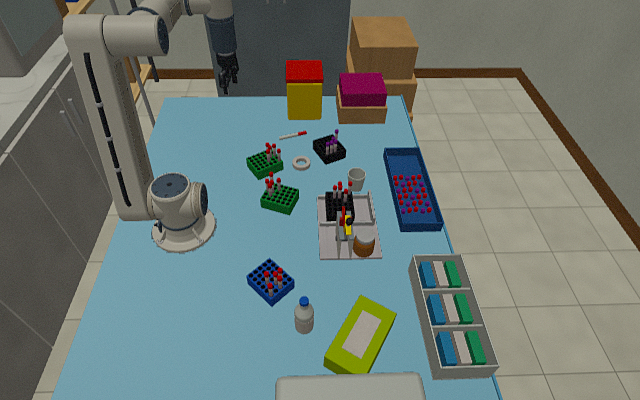

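Dock at top-view (283–370, 134–198). The black rack with red caps is at (305,172). The candidates I rule out are the green racks at (230,262) and (289,240), the blue rack at (403,244), and the black rack with purple caps at (203,181), which is the spare. Next: a coarse dock pose and an enlarged crop.

Run:
```python
from h import *
f=pickle.load(open('top0.pkl','rb'));P=cloud(f)
c=f['color']; cv2.imwrite('pics/crop0.png',cv2.resize(c[115:215,240:400,::-1],None,fx=5,fy=5,interpolation=cv2.INTER_CUBIC))
hsv=cv2.cvtColor(c,cv2.COLOR_RGB2HSV)
m=np.zeros(c.shape[:2],bool);m[120:210,275:380]=1
print('table z',np.nanmedian(P[205:225,330:370,2]))
mm=m&(hsv[...,1]<60)&(P[...,2]>0.004)&(P[...,2]<0.022)
Q=P[mm][:,:2]
r=cv2.minAreaRect((Q*1000).astype(np.float32));print(len(Q),r)
```

```text
table z -3.71769390676846e-05
2658 ((595.5989379882812, -10.5439453125), (218.27967834472656, 292.0757751464844), 0.012073335237801075)
```

View pics/crop0.png

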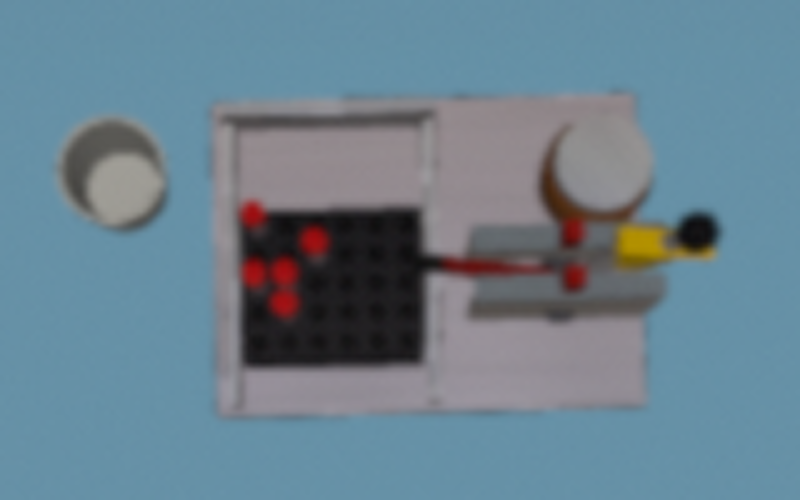

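The crop confirms it: the black, red-capped rack sits between the rails, pulled out of the dock. The lever leans right, with the yellow collar near crop (640,245) and red gate blocks at (573,232) and (573,277). Next I refine the yaw, check IK and start the push.

```bash
cat >> h.py <<'E'
DO=np.array([0.598,0.0545]);YAW=0.0
def W(p): # dock->world
    c,s=np.cos(YAW),np.sin(YAW); return np.array([DO[0]+c*p[0]-s*p[1],DO[1]+s*p[0]+c*p[1],p[2]])
def ori(zt,yt):
    Rz=R.from_euler('z',YAW).as_matrix(); z=Rz@np.array(zt,float); y=Rz@np.array(yt,float)
    z/=np.linalg.norm(z);y-=z*(y@z);y/=np.linalg.norm(y)
    return R.from_matrix(np.stack([np.cross(y,z),y,z],1)).as_quat()
PIV=np.array([-.026,-.150,.045])
def lev(th,r,sgn=1,dx=.019): # tool horizontal along dock x, grasp centre at r on lever
    return W(PIV+[dx,r*np.sin(th),r*np.cos(th)]), ori([1,0,0],[0,sgn*np.cos(th),-sgn*np.sin(th)])
def tilt(a,sgn=1): return ori([np.sin(a),0,-np.cos(a)],[0,sgn,0])
E
python3 - <<'E'
from h import *
f=pickle.load(open('top0.pkl','rb'));P=cloud(f);c=f['color']
hsv=cv2.cvtColor(c,cv2.COLOR_RGB2HSV)
m=np.zeros(c.shape[:2],bool);m[120:210,275:380]=1
mm=m&(hsv[...,1]<60)&(P[...,2]>0.006)&(P[...,2]<0.018)
Q=P[mm]
def edge(k,sg,lo,hi):
    o=1-k;b=np.arange(lo,hi,.008);t=[]
    for x in b:
        q=Q[abs(Q[:,o]-x)<.006]
        if len(q): t.append((x,(q[:,k]*sg).max()*sg))
    t=np.array(t);p=np.polyfit(t[:,0],t[:,1],1);print(k,sg,p, np.std(t[:,1]-np.polyval(p,t[:,0])))
edge(0,-1,-.14,.12);edge(0,1,-.1,.12);edge(1,1,.51,.68);edge(1,-1,.51,.56)
rk=m&(P[...,2]>.052)&(P[...,2]<.068)&(c.max(2)<70)
q=P[rk];print('rack',len(q),np.percentile(q,[2,50,98],axis=0).round(3).tolist())
y=m&(hsv[...,0]>22)&(hsv[...,0]<34)&(hsv[...,1]>150)
print('yellow',np.percentile(P[y],[2,50,98],axis=0).round(3).tolist())
r=m&((hsv[...,0]<6)|(hsv[...,0]>174))&(hsv[...,1]>150)&(abs(P[...,2]-.152)<.012)&(P[...,1]<-.05)
print('gate',P[r].mean(0).round(3))
kn=m&(P[...,2]>.2);print('high',P[kn].mean(0).round(3),P[kn].max(0))
for sg in(1,-1):
    print(manip.inverse_kinematics([.45,.065,.12],tilt(.35,sg)),manip.inverse_kinematics([.565,.065,.048],tilt(.35,sg)))
    for th in(-.42,0,.36): print(sg,th,*[np.round(x,2) if x is not None else None for x in [manip.inverse_kinematics(*lev(th,.128,sg,d)) for d in(-.1,.019)]])
E
```

```text
0 -1 [0.00447762 0.48771696] 0.0008886509369626481
0 1 [-0.1157415   0.68984209] 0.004657940757854776
1 1 [-0.00570799  0.13507391] 0.001215515054553849
1 -1 [ 1.51494138 -0.94679642] 0.03177270806514293
rack 919 [[0.519, -0.005, 0.056], [0.562, 0.044, 0.062], [0.615, 0.109, 0.067]]
yellow [[0.56, -0.156, 0.141], [0.567, -0.131, 0.188], [0.578, -0.119, 0.213]]
gate [ 0.569 -0.094  0.15 ]
high [ 0.569 -0.154  0.218] [ 0.57907072 -0.14669345  0.22599955]
[ 0.64877289 -0.09357633 -0.76068121  0.34923108 -0.65037474 -2.47181721] [ 0.47203322  0.2279844  -0.63931538  0.39424228 -0.41797838 -2.38129912]
1 -0.42 [-1.22  0.64 -0.9  -1.92 -1.56  1.12] [-0.92  0.59 -0.76 -2.21 -1.44  0.98]
1 0 [-1.15  0.7  -1.03 -1.98 -1.64  1.72] [-0.83  0.57 -0.86 -2.31 -1.48  1.47]
1 0.36 None [-0.73  0.65 -0.94 -2.41 -1.58  1.94]
[ 0.64877289 -0.09357633 -0.76068121  0.34923108 -0.65037474  0.66977544] [ 0.47203322  0.2279844  -0.63931538  0.39424228 -0.41797838  0.76029353]
-1 -0.42 [-1.22  0.64 -0.9  -1.92 -1.56 -2.02] [-0.92  0.59 -0.76 -2.21 -1.44 -2.16]
-1 0 [-1.15  0.7  -1.03 -1.98 -1.64 -1.42] [-0.83  0.57 -0.86 -2.31 -1.48 -1.67]
-1 0.36 None [-0.73  0.65 -0.94 -2.41 -1.58 -1.2 ]
```

Yaw is about −0.005 and the origin about (0.597, 0.0545). Now I push the rack, then compare tool pitches for the lever.

```bash
sed -i 's/^DO=.*/DO=np.array([0.597,0.0545]);YAW=-0.005/' h.py
cat >> h.py <<'E'
def lev(th,r,p=0.,d=0.,dx=0.): # tool pitched down by p; pad centre d short of (r on lever)
    a=np.array([np.cos(p),0,-np.sin(p)])
    return W(PIV+np.array([dx,r*np.sin(th),r*np.cos(th)])+a*(.019-d)), ori(a,[0,-np.cos(th),np.sin(th)])
E
python3 - <<'E'
from h import *
manip.grip(.05)
o=tilt(.35,-1);x0=.44
manip.move_to(W([x0-DO[0],.012,.15]),o)
manip.line_to(W([x0-DO[0],.012,.046]),o,.2)
print(manip.current_t(),manip.current_ft_force().round(1))
for x in (-.065,-.045,-.035,-.031,-.028,-.026,-.024,-.022,-.020,-.018):
    manip.line_to(W([x,.012,.046]),o,.08 if x<-.04 else .04)
    F=manip.current_ft_force();print(x,F.round(1),manip.current_ee_pos().round(4))
    if F[0]<-14: break
print(manip.current_t())
snap('top','top1');snap('side','side1')
for p in(0,.4,.7,.9):
  for th in(-.42,0,.36): print(p,th,*[np.round(x,2) if x is not None else None for x in [manip.inverse_kinematics(*lev(th,.128,p,d)) for d in(.1,0)]])
E
```

```text
3.1917 [-0.6 -0.5  0.8]
-0.065 [-3.8 -1.6  3.1] [0.5322 0.0662 0.0458]
-0.045 [-0.6  0.4  0.2] [0.5527 0.067  0.046 ]
-0.035 [-1.5 -1.2  0.3] [0.5618 0.0665 0.0459]
-0.031 [-2.2 -2.   0.4] [0.5657 0.0664 0.0458]
-0.028 [-2.  -1.4  0.6] [0.5688 0.0665 0.0458]
-0.026 [-3.5 -1.2  1.1] [0.5708 0.0665 0.0458]
-0.024 [-3.9 -1.4  1.7] [0.5726 0.0664 0.0457]
-0.022 [-16.4   2.2  10.3] [0.5731 0.066  0.0456]
6.5417
0 -0.42 [-1.17  0.63 -0.9  -1.97 -1.55 -2.03] [-0.92  0.59 -0.77 -2.21 -1.45 -2.16]
0 0 [-1.1   0.68 -1.02 -2.05 -1.63 -1.46] [-0.83  0.57 -0.87 -2.31 -1.48 -1.67]
0 0.36 None [-0.73  0.65 -0.95 -2.42 -1.59 -1.19]
0.4 -0.42 None [-0.66  0.14 -0.54 -1.84 -0.63 -2.91]
0.4 0 [-0.51 -0.21 -0.65 -1.56 -0.46 -2.94] [-0.55  0.07 -0.59 -1.92 -0.54 -2.5 ]
0.4 0.36 [-0.39 -0.23 -0.7  -1.68 -0.35 -2.54] [-0.5   0.08 -0.66 -2.11 -0.54 -1.99]
0.7 -0.42 None None
0.7 0 None None
0.7 0.36 None None
0.9 -0.42 [ 0.03 -0.15 -0.56  0.04 -0.49  1.24] [ 0.02  0.06 -0.6   0.07 -0.24  1.21]
0.9 0 [ 0.19 -0.21 -0.66  0.27 -0.47  1.17] [ 0.11  0.01 -0.78  0.54 -0.14  0.95]
0.9 0.36 [ 0.31 -0.22 -0.76  0.48 -0.43  1.11] None
```

The rack reached the back stop: force jumped to 16 N at about the expected place. Now I retreat, fix the lever-pose helper so the tool rotates with the lever, and scan pitches.

```bash
cat >> h.py <<'E'
def lev(th,r,p=0.,d=0.,dx=0.,sg=1):
    u=np.array([0,np.sin(th),np.cos(th)]);a=np.array([np.cos(p),0,0])-np.sin(p)*u
    return W(PIV+np.array([dx,0,0])+r*u+a*(.019-d)), ori(a,[0,sg*np.cos(th),-sg*np.sin(th)])
E
python3 - <<'E'
from h import *
o=tilt(.35,-1)
manip.line_to(W([-.10,.012,.05]),o,.15)
manip.line_to(W([-.15,.0,.25]),o,.25)
print(manip.current_t(),manip.current_q().round(2))
for p in(0,.2,.3,.4,.5,.6):
 for th in(-.4,0,.36):
  print(p,th,[[None if x is None else x.round(2).tolist() for x in [manip.inverse_kinematics(*lev(th,.128,p,d,0,sg)) for d in(.11,0)]] for sg in(1,)])
E
```

```text
8.2833 [ 0.65 -0.2  -0.47  0.24 -1.04  0.82]
0 -0.4 [[[-1.2, 0.64, -0.91, -1.95, -1.56, 1.15], [-0.92, 0.59, -0.77, -2.22, -1.45, 1.01]]]
0 0 [[[-1.13, 0.7, -1.03, -2.01, -1.64, 1.71], [-0.83, 0.57, -0.87, -2.31, -1.48, 1.47]]]
0 0.36 [[None, [-0.73, 0.65, -0.95, -2.42, -1.59, 1.95]]]
0.2 -0.4 [[[-1.11, 0.2, -0.75, -1.78, -1.19, 0.54], [-0.87, 0.35, -0.64, -2.02, -1.08, 0.64]]]
0.2 0 [[[-0.99, 0.03, -0.88, -1.93, -1.06, 0.95], [-0.76, 0.27, -0.78, -2.23, -1.02, 1.16]]]
0.2 0.36 [[[-0.92, 0.09, -1.08, -2.2, -1.13, 1.61], [-0.66, 0.34, -0.94, -2.51, -1.15, 1.76]]]
0.3 -0.4 [[[-1.01, 0.08, -0.65, -1.65, -1.06, 0.27], [-0.8, 0.27, -0.56, -1.88, -0.93, 0.42]]]
0.3 0 [[[-0.8, -0.14, -0.77, -1.79, -0.77, 0.59], [-0.68, 0.16, -0.69, -2.12, -0.78, 0.94]]]
0.3 0.36 [[[-0.69, -0.18, -0.95, -2.17, -0.69, 1.28], [-0.6, 0.21, -0.9, -2.53, -0.89, 1.67]]]
0.4 -0.4 [[[-0.9, 0.01, -0.55, -1.5, -0.96, 0.01], [-0.72, 0.21, -0.48, -1.71, -0.81, 0.18]]]
0.4 0 [[[-0.5, -0.24, -0.66, -1.52, -0.45, 0.15], [-0.55, 0.07, -0.59, -1.92, -0.54, 0.64]]]
0.4 0.36 [[[-0.42, -0.28, -0.81, -2.08, -0.29, 1.02], [-0.53, 0.11, -0.83, -2.53, -0.63, 1.59]]]
0.5 -0.4 [[[-0.79, -0.03, -0.47, -1.32, -0.89, -0.24], [-0.63, 0.17, -0.41, -1.51, -0.73, -0.08]]]
0.5 0 [[None, [-0.32, 0.02, -0.49, -1.54, -0.28, 0.12]]]
0.5 0.36 [[None, [-0.45, 0.04, -0.75, -2.51, -0.38, 1.49]]]
0.6 -0.4 [[[-0.69, -0.04, -0.4, -1.14, -0.86, -0.46], [-0.54, 0.15, -0.35, -1.3, -0.68, -0.34]]]
0.6 0 [[None, None]]
0.6 0.36 [[None, [-0.32, 0.01, -0.61, -2.34, -0.09, 1.24]]]
```

Run:
```python
from h import *
manip.move_to(*lev(-.4,.135,.3,.13))
p,q=manip.current_ee_pos(),manip.current_ee_rot()
f=snap('wrist','w0')
T=np.eye(4);T[:3,:3]=R.from_quat(q).as_matrix();T[:3,3]=p
f['T']=T@f['T_tool_cam'];pickle.dump(f,open('w0.pkl','wb'))
print(manip.current_t(),p,f['T_tool_cam'].round(3).tolist(),manip.current_q().round(2))
```

```text
10.1417 [ 0.4637984  -0.1594602   0.19918093] [[0.001, -0.953, -0.303, 0.077], [1.0, 0.001, 0.001, 0.001], [-0.001, -0.303, 0.953, -0.143], [0.0, 0.0, 0.0, 1.0]] [-1.05  0.03 -0.64 -1.59 -1.09  0.21]
```

View pics/w0.png

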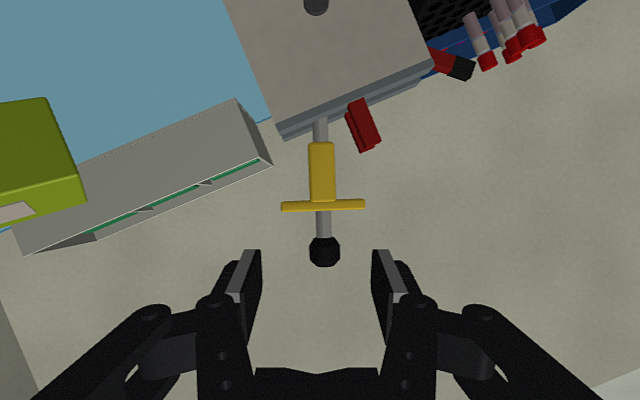

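The wrist view, upside down, shows the wing bar from (282,207) to (364,203), the sleeve at (321,142–200), the knob at (324,250) and a gate block at (363,125). I'll measure the lever angle and gate from its depth map.

Run:
```python
from h import *
f=pickle.load(open('w0.pkl','rb'));P=cloud(f,f['T']);c=f['color']
Pd=np.concatenate([P[...,:2]-DO,P[...,2:]],-1);a=-YAW
Pd=Pd@np.array([[np.cos(a),-np.sin(a),0],[np.sin(a),np.cos(a),0],[0,0,1]]).T
def box(n,v0,v1,u0,u1,cond):
    m=np.zeros(c.shape[:2],bool);m[v0:v1,u0:u1]=1;m&=cond
    m=cv2.erode(m.astype(np.uint8),np.ones((3,3)))>0
    q=Pd[m];q=q[np.isfinite(q).all(1)];print(n,len(q),np.percentile(q,[3,50,97],axis=0).round(4).tolist());return q
h=cv2.cvtColor(c,cv2.COLOR_RGB2HSV);Y=(h[...,0]>18)&(h[...,0]<36)&(h[...,1]>120)
w=box('wing',195,215,275,370,Y);s=box('sleeve',140,196,300,340,Y)
k=box('knob',235,268,305,345,c.max(2)<60)
g=box('gate',95,155,343,384,(h[...,1]>120)&((h[...,0]<8)|(h[...,0]>172)))
rod=box('rod',120,138,312,330,h[...,1]<60)
for n,q in(('wing',w),('sleeve',s),('knob',k)):
    m=q.mean(0)-PIV;print(n,m.round(4),np.arctan2(m[1],m[2]))
p=np.polyfit(w[:,1],w[:,2],1);print('wing slope angle',np.arctan(p[0]))
p=np.polyfit(s[:,2],s[:,1],1);print('sleeve angle',np.arctan(p[0]))
```

```text
wing 832 [[-0.0373, -0.2258, 0.1684], [-0.0357, -0.1986, 0.1777], [-0.0344, -0.173, 0.1901]]
sleeve 1223 [[-0.0381, -0.201, 0.1364], [-0.0368, -0.1897, 0.1539], [-0.0354, -0.1784, 0.1715]]
knob 663 [[-0.039, -0.2212, 0.2029], [-0.0365, -0.2118, 0.2116], [-0.0322, -0.2021, 0.2211]]
gate 1004 [[-0.0481, -0.1543, 0.1209], [-0.0466, -0.1513, 0.1365], [-0.0178, -0.1441, 0.152]]
rod 256 [[-0.0338, -0.1842, 0.1183], [-0.0319, -0.1783, 0.125], [-0.008, -0.1683, 0.1313]]
wing [-0.0098 -0.049   0.1336] -0.3519538290693564
sleeve [-0.0108 -0.0397  0.1089] -0.3495515541572397
knob [-0.0101 -0.0617  0.1668] -0.35429691190611085
wing slope angle 0.3536514285635133
sleeve angle -0.2760456549463073
```

Calibration agrees to about 1 mm, and the lever is at about −0.355. Next: grip the sleeve under the wings and lift.

Run:
```python
from h import *
th=-.355
manip.move_to(*lev(th,.121,.3,.10))
manip.line_to(*lev(th,.121,.3,.0),.12)
print(manip.current_ft_force().round(1))
manip.grip(0.)
print(manip.current_gripper_width(),manip.current_ft_force().round(1))
for l in(.006,.012,.018):
    manip.line_to(*lev(th,.121+l,.3,0),.05);print(l,manip.current_ft_force().round(1))
print(manip.current_t(),manip.current_q().round(2))
snap('wrist','w1')
```

```text
[-0.4 -0.7  0.6]
0.019119660356700385 [-4.9 -1.3  3.4]
0.006 [ 3.   1.6 -5.6]
0.012 [ 2.8  0.8 -6.3]
0.018 [ 1.9  2.2 -7.2]
12.575 [-0.78  0.22 -0.56 -1.87 -0.89  0.41]
```

View pics/w1.png

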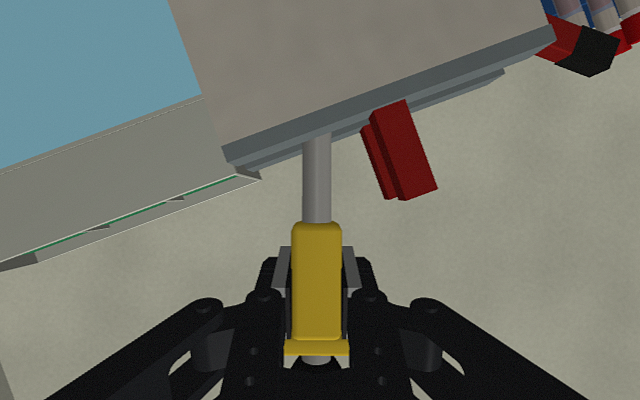

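The collar is lifted: the sleeve end at (317,222) is above the gate block's top at (410,195), and the 7.2 N downward force matches the spring. Now the swing.

Run:
```python
from h import *
for th in list(np.arange(-.29,.33,.07))+[.34,.355,.365]:
    manip.line_to(*lev(th,.139,.3,0),.07)
    F=manip.current_ft_force();print(round(th,3),F.round(1))
    if np.linalg.norm(F)>28: break
print(manip.current_t(),manip.current_gripper_width(),manip.current_q().round(2))
snap('wrist','w2')
```

```text
-0.29 [ 0.4  2.9 -7.8]
-0.22 [-1.   2.1 -7. ]
-0.15 [-2.   1.4 -6.5]
-0.08 [-3.3  1.6 -7.7]
-0.01 [-3.7  1.9 -7.6]
0.06 [-5.6  0.5 -6.4]
0.13 [-6.6  0.7 -7.2]
0.2 [-7.  -0.1 -7.2]
0.27 [-8.9  0.  -7.4]
0.34 [-10.6  -2.3  -7.6]
0.355 [-11.6  -1.8  -7.3]
0.365 [-11.1  -3.2  -7.4]
15.95 0.018939404926127786 [-0.58  0.17 -0.88 -2.52 -0.84  1.64]
```

View pics/w2.png

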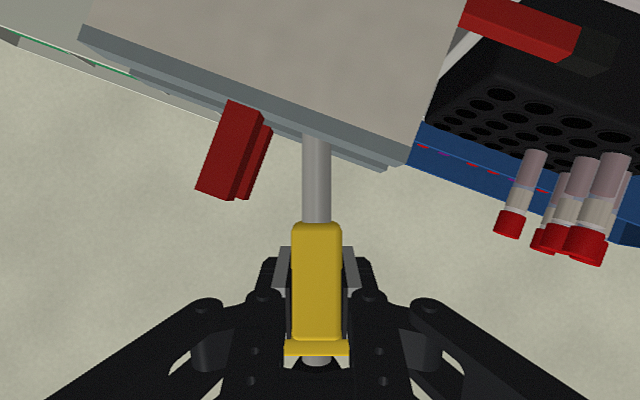

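The latch arm now lies in front of the rack at (520,30). I push a little further until the stop is felt, then lower the collar, open slightly and withdraw.

Run:
```python
from h import *
u=lambda t:np.array([0,np.cos(t),-np.sin(t)])
for th in (.372,.379,.386,.393,.40):
    manip.line_to(*lev(th,.139,.3,0),.04)
    F=manip.current_ft_force();print(th,F.round(1),F@u(th))
    if F@u(th)<-12: break
for r in(.133,.127,.122):
    manip.line_to(*lev(th,r,.3,0),.05);print(r,manip.current_ft_force().round(1))
manip.grip(.030);print(manip.current_gripper_width(),manip.current_ft_force().round(1))
manip.line_to(*lev(th-.01,.121,.3,.04),.1)
manip.line_to(*lev(.36,.121,.3,.10),.15)
print(manip.current_t())
p,q=manip.current_ee_pos(),manip.current_ee_rot()
f=snap('wrist','w3');T=np.eye(4);T[:3,:3]=R.from_quat(q).as_matrix();T[:3,3]=p
f['T']=T@f['T_tool_cam'];pickle.dump(f,open('w3.pkl','wb'))
```

```text
0.372 [-15.   -6.8  -6.3] -4.054665253927579
0.379 [-18.1 -10.4  -3.7] -8.243602020484936
0.386 [-21.9 -13.6  -3. ] -11.440672683318933
0.393 [-25.5 -17.2  -2.1] -15.072093617173028
0.133 [-25.6 -15.7  -1.3]
0.127 [-25.3 -15.3  -1.2]
0.122 [-30.7 -13.    4.6]
0.030201979771433848 [-0.5 -1.5 -0.2]
19.15
```

View pics/w3.png

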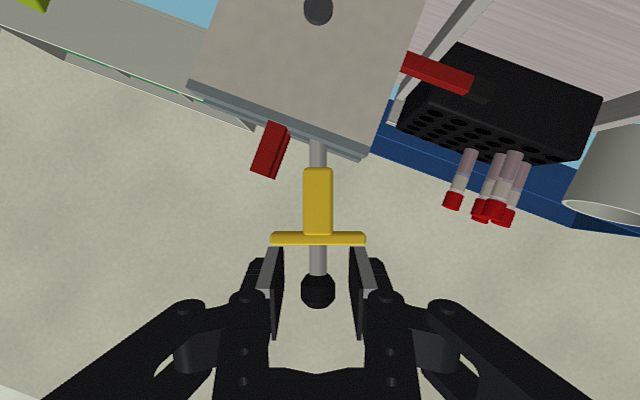

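The wing is at (318,238), the sleeve end at (318,168) is below the gate block's top, and the latch arm lies across the rack front. I'll check these by numbers, then back off for a top view.

Run:
```python
from h import *
f=pickle.load(open('w3.pkl','rb'));c=f['color']
def dock(P):
    Pd=np.concatenate([P[...,:2]-DO,P[...,2:]],-1);a=-YAW
    return Pd@np.array([[np.cos(a),-np.sin(a),0],[np.sin(a),np.cos(a),0],[0,0,1]]).T
Pd=dock(cloud(f,f['T']))
h=cv2.cvtColor(c,cv2.COLOR_RGB2HSV);Y=(h[...,0]>18)&(h[...,0]<36)&(h[...,1]>120);Rd=(h[...,1]>120)&((h[...,0]<8)|(h[...,0]>172))
def box(n,v0,v1,u0,u1,cond):
    m=np.zeros(c.shape[:2],bool);m[v0:v1,u0:u1]=1;m&=cond
    m=cv2.erode(m.astype(np.uint8),np.ones((3,3)))>0
    q=Pd[m];q=q[np.isfinite(q).all(1)];print(n,len(q),np.percentile(q,[5,50,95],axis=0).round(4).tolist());return q
w=box('wing',230,248,265,370,Y);k=box('knob',270,306,298,338,c.max(2)<60);l=box('latch',50,95,400,475,Rd)
box('rackfront',60,140,470,590,c.max(2)<50)
for q in(w,k):
    m=q.mean(0)-PIV;print(m.round(4),'th',np.arctan2(m[1],m[2]),'r',np.hypot(m[1],m[2]))
print('wing slope',-np.arctan(np.polyfit(w[:,1],w[:,2],1)[0]),'latch slope',np.polyfit(l[:,1],l[:,2],1)[0])
manip.line_to(*lev(.36,.15,.3,.13),.15)
manip.move_to(W([-.18,-.03,.30]),tilt(.35,-1))
print(manip.current_t(),manip.current_ft_force().round(1))
g=snap('top','top2');c=g['color'];Pd=dock(cloud(g))
cv2.imwrite('pics/crop2.png',cv2.resize(c[110:220,170:470,::-1],None,fx=2.6,fy=2.6,interpolation=cv2.INTER_CUBIC))
r=(Pd[...,2]>.052)&(Pd[...,2]<.068)&(c.max(2)<70)&(abs(Pd[...,0])<.15)&(abs(Pd[...,1])<.06);print('rack top',np.percentile(Pd[r],[2,98],axis=0).round(3).tolist())
```

```text
wing 1122 [[-0.0372, -0.1241, 0.1683], [-0.036, -0.0987, 0.1781], [-0.0333, -0.0731, 0.189]]
knob 821 [[-0.0391, -0.0951, 0.2033], [-0.0369, -0.0863, 0.211], [-0.0324, -0.0772, 0.2193]]
latch 1425 [[-0.0333, -0.0832, 0.0415], [-0.032, -0.062, 0.0478], [-0.0268, -0.0416, 0.0517]]
rackfront 7756 [[-0.0316, -0.0306, 0.018], [-0.0167, 0.0056, 0.0399], [-0.0126, 0.0471, 0.0624]]
[-0.0096  0.0514  0.1334] th 0.36786715669884884 r 0.14299224660967463
[-0.0104  0.0637  0.1661] th 0.36624018708995637 r 0.17786619756679542
wing slope 0.3556204054408133 latch slope -0.0017282574488200122
21.6083 [ 0.1 -0.3  0. ]
rack top [[-0.015, -0.058, 0.056], [0.08, 0.054, 0.067]]
```

View pics/crop2.png

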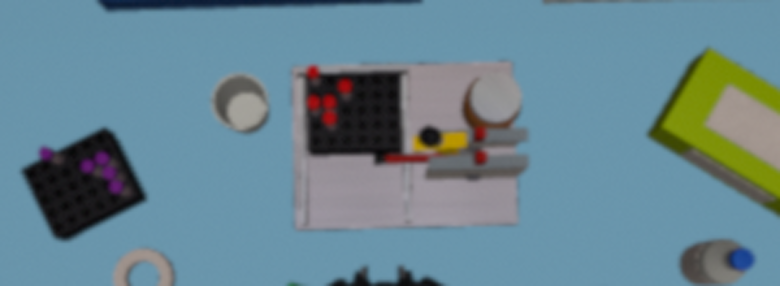

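The rack is against the back stop, the latch is level across its front, the collar is down beyond the gate blocks, and the bystanders look unmoved. Handing in.

```bash
python3 -c "
from rig import ticket;ticket.job_done()"
```

```text
the job is handed in; nothing more can be done
```

The rack is home against the back stop and locked in: the lever is over at its stop, the latch arm lies level across the front, and the collar is down. I handed the job in after about 21.6 s of the 48 s, with the gripper clear of everything.

**What I did:** I pushed the rack with half-open fingers until the force jumped to 16 N at the back stop. I then gripped the collar sleeve just under its wings, lifted it 18 mm, swung the lever until I felt its stop, lowered the collar and withdrew.

**Last checks:**

| Check | Measured | Expected |
|---|---|---|
| Rack front face, dock x | about −15 to −17 mm | −15 mm |
| Lever angle | 0.356–0.368 rad | 0.36 rad |
| Wing bar centre from pivot | 143 mm | 143 mm with the collar down |
| Latch arm slope | 0.002 | level |
| Latch arm height | about 48 mm | 45 mm |

- **Other things on the table:** those visible in the last top-view crop stood where they were by eye. I did not measure them, and the marker was outside that crop.
- **Side force:** while pressing the lever into its stop, the sideways force along x reached about 31 N at the wrist. It dropped to nearly zero when I opened the fingers.

No check failed.

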